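# Serve the red deck from the sprung dispenser

### The arm

A 7-joint arm with a two-finger parallel gripper is mounted at the origin on the work surface. World frame = base frame: x ahead of the robot, y to its left, z up, the work surface at z = 0. Lengths are in mm, angles in rad, forces in N, time in s.
With the tool pointing down it reaches from about 425 to 950 mm from the base axis. Payload 16.7 kg.
Tool frame: the origin (TCP) lies at the very end of the fingers, on their centre line; the grasp point (between the pads) lies 19 mm behind it (bot.grip_depth is the distance from the TCP to the grasp point, in mm); z points along the fingers, y is the line along which they close (so a half turn about z gives the same grasp; the last joint's range is limited). The gripper opens to 94 mm and grips with 3 to 60 N. Pads are 16 mm wide; open, the fingers measure 119 mm over their backs; the gripper's body (75 mm by 177 mm) begins 78 mm behind the grasp point.
Start: joints at [1.2, 0.426, 0.074, 1.606, -0.034, 1.111, -0.067], TCP at [147.803, -658.581, 205.467] pointing down, gripper open.
Joint ranges: [-2.85, 2.85], [-0.5, 2.14], [-1.23, 1.37], [0.21, 2.46], [-1.02, 4.16], [0.16, 2.05], [-2.73, 2.73]. Speed limits (rad/s): [1.89, 1.89, 2.39, 2.39, 3.01, 3.01, 3.01].

### API

Orientations are given as a rotation vector (axis times angle).
In Python, from rig import bot gives the robot as it stands. The module is installed in compiled form; this text tells all that it offers.
- The arm moves only by the tool drive_tool, never from a script. Its argument "deltas" is one flat list of numbers, 7 for each row, row after row: the closure, from 0 (fully open) to 1 (shut), then the shift along the tool's x, y, z in m, then the turn, a rotation vector about the tool's x, y, z in rad. In form: [jaw, dx, dy, dz, ax, ay, az, jaw, dx, dy, dz, ax, ay, az, ...]. A call has 1 to 12 rows; each row shifts and turns the commanded pose from where the row before left it, along the tool's axes as they then stand; what a row does not reach is not made up. A row lasts 1/10 s, in which the tool goes at most 50 mm and 8.59 degrees, less where a joint would pass 70% of its speed; a pose out of reach is approached as far as the arm can. A call with a gripper value outside its range is refused whole. The fingers move at their own pace and stop on an object; "squeeze" is the grip in N (left out, the last holds). Time passes only in rows, so rows that do not move let the fingers close. It gives the time, the measured TCP pose, the force, the opening and the grip force at its end, in the units of the state.
- bot.get_obs(): the state, without advancing time (a new reading comes with each control period).
- bot.read_camera(name): name is "scene" or "top" or "wrist"; returns a dict with "frame" (400x640x3 uint8, blue, green, red), "z_map" (400x640 float32, mm along the optical axis (not along the pixel's ray), 0 where there is no reading), "fx", "fy", "cx", "cy" (pixels), "position" and "attitude" of the camera in the world. Camera axes: x right, y down, z forward; pixel columns grow to the right and rows downward; lengths in mm; the calibration is good to about 2 mm. A picture is of the moment at which its call begins.
- bot.sign_off(): hands the job in; it is judged then, once.
Trained networks look in the newest picture that a camera, given by its name, has taken for a name from the list of things; names that differ only in an ending like _2 or _b are one class to them, and where a whole thing is asked for, a point or a joint stands for the part that bears it (a point fixed in the world has none). Each returns a list of dicts, best first, with "score" (0 to 1); they miss things now and then, are a little off and sometimes report something else, mostly with a low value. They report only what shows in the picture. A call takes as long as a camera call.
- bot.search_frame(camera, query): "at" ([row, column] in pixels, amid what is visible of it).
- bot.regions_of(camera, query): "region" (400x640 bool, what is visible of it) and "at" ([row, column] in pixels, amid what is visible of it).
- bot.mark_of(camera, query): "at" ([row, column] in pixels: a listed point, or the origin of a listed thing).
The state is a dict: "clock": time; "joint_positions": joint angles; "joint_velocities": joint speeds; "tau": joint torques, N m; "tool_pos": TCP position; "orientation": TCP orientation; "ft_force": force on the tool from outside, world axes, zero at the start; "moment": the same for the moment, N m; "width": finger opening in mm; "finger_force": force on a finger pad.
Only numpy, scipy, OpenCV 4.12 (cv2) and the standard library are available. Lean on these libraries where they do the work, as an engineer would, in place of code of your own. Each camera call takes 0.05 s, during which the arm holds its last target. There are 200 camera calls.

### The job

Serve the red deck from the two-lane dispenser: with one fingertip press down the yellow key of the red deck's lane, and have the other finger standing on the open slide to catch the deck as it springs out, before it slides over the lip. Do not pinch or lift it, and leave the blue deck and everything else on the counter where it is. Finish still holding: key held down with the one finger, the deck lying still on the slide against the other.

Things in the scene. Friction and masses are not known exactly. Their poses are not given: they have to be found in the camera images.
- dispenser: deck dispenser, black plastic and steel, 230 mm wide, 280 long, 120 high at the back, fixed. Origin: on the counter under the gate line, midway; -x is its front, the way the decks come out, +y its left. Two lanes, each 70 mm wide, on one polished slide falling 18 degrees to the front. Side walls: 28 mm high behind the gates, 10 mm in front; the outer ones 4 mm thick, the middle one 8
- slide (a point): point on the steel slide at the gate line, midway between the lanes, 50 mm above the counter; x up the slope, y left, z square off the steel. Lane centres at y = +38.5 and -38.5 mm, decks' front faces at x = 0, lip at x = -115 (14 mm above the counter). In front of the gates the slide is open and bare; a deck let go is over the lip in under half a second
- left_key (a joint): left lane's key, slides straight down: 0 up, 0.012 m fully down; 2 N to start, 5 N fully down. It carries its lane's gate, a steel strip 8 mm proud of the slide, which frees the deck from about 0.0085; then a sprung paddle pushes the deck with 2 N for 40 mm. Let go, the gate kicks up under the deck
- right_key (a joint): the right lane's key, the same as the left
- left_pad (a point): centre of the top of the left key's yellow pad, level, 32 mm along the lane x 26 mm. Key up, it is 56 mm above the counter, 18 mm above the slide beside it. It lies just outside the lane's outer wall: 56 mm to the left of the lane's centre line, 38 mm in front of the gate
- right_pad (a point): the same point on the right key's pad, 56 mm to the dispenser's right of the right lane's centre line and 38 mm in front of the gate
- red_deck: boxed deck of cards, red with a cream frame and diamond on top, rigid, 92 x 64 x 19 mm, about 100 g, in one of the two lanes (either). Origin: centre of its underside; x along its 92 mm length up the slope, z square off the slide
- blue_deck: the same in blue, in the other lane
- glass: drinking glass, 82 mm across, 88 mm high, on the counter in front of the slide's lip. Origin: centre of its underside (so for all below)
- dice_cup: brown dice cup, 80 mm across, 95 mm high, left of the dispenser
- chalk: blue cue chalk, 22 mm cube, at the dispenser's left front
- green_deck: green boxed deck, 92 x 64 x 19 mm, flat on the counter, right of the dispenser
- chips: stack of ten poker chips in one roll, 39 mm across, 33 mm high, at the dispenser's right front
- dart: dart lying on the counter, 130 mm long, red flights 36 mm across, right of the dispenser

How it is judged:
By the outcome, as a careful person would: the job done as asked, in the order asked, and still so for the second after the job is handed in, while the arm keeps its last pose, push and grip.
It also fails if it takes over 32 s, if anything falls off the work surface, if the arm or the gripper's body presses on something with over 40 N, if the wrist force passes 120 N, or if a joint passes its speed limit or range.

## Working session

There is one attempt and no reset: what is moved stays moved. The work goes in short steps, Python scripts to look and compute and a tool call to move; the robot and the scene stay as the last step left them, time stands still between calls to the robot, and variables do not carry over. Pictures are saved under pics/ and viewed, at most 10 in all, crops included, and the job is handed in when it is done.

Besides the shell and the picture viewer there is one more tool, called as name(argument=value, ...), one argument or row to a line, values as JSON. drive_tool: Moves the arm, as the interface text tells. Its arguments: {"type":"object","properties":{"deltas":{"type":"array"},"squeeze":{"type":"number"}},"required":["deltas"]}

```bash
mkdir -p pics
cat > h.py <<'E'
import numpy as np, cv2
from scipy.spatial.transform import Rotation as R
from rig import bot
def cam(n):
    return bot.read_camera(n)
def att(c):
    a=np.array(c["attitude"],float)
    return a if a.shape==(3,3) else (R.from_rotvec(a).as_matrix() if a.size==3 else R.from_quat(a).as_matrix())
def pt(c,r,q,z=None):
    r0,q0=int(round(r)),int(round(q))
    if z is None:
        w=c["z_map"][max(r0-1,0):r0+2,max(q0-1,0):q0+2]; z=np.median(w[w>0])
    return np.array(c["position"])+att(c)@np.array([(q-c["cx"])/c["fx"]*z,(r-c["cy"])/c["fy"]*z,z])
def cloud(c):
    z=c["z_map"]; v,u=np.mgrid[:400,:640]
    P=np.stack([(u-c["cx"])/c["fx"]*z,(v-c["cy"])/c["fy"]*z,z],-1)@att(c).T+np.array(c["position"])
    P[z<=0]=np.nan; return P
E
python3 - <<'E'
from h import *
np.set_printoptions(precision=1,suppress=True)
print(bot.get_obs())
for n in("top","scene"):
    c=cam(n); cv2.imwrite(f"pics/{n}1.png",c["frame"]); print(n,c["position"],c["attitude"])
    for q in["slide","left_pad","right_pad","red_deck","blue_deck","glass","dispenser","dice_cup","chalk","chips","green_deck","dart"]:
        for d in bot.mark_of(n,q)[:2]:
            try:print(q,round(d["score"],2),np.round(d["at"]),pt(c,*d["at"]))
            except Exception as e:print(q,e)
E
```

```text
{'clock': 0.0, 'joint_positions': array([ 1.2,  0.4,  0.1,  1.6, -0. ,  1.1, -0.1]), 'joint_velocities': array([ 0., -0., -0.,  0.,  0.,  0.,  0.]), 'tau': array([ -0. , -93.6,   3.7, -45.4,  -0. ,   0. ,   0. ]), 'tool_pos': array([ 147.7, -658.2,  204.8]), 'orientation': array([-3.1, -0.3,  0. ]), 'ft_force': array([-0.4,  1.2,  0.3]), 'moment': array([0. , 0.1, 0. ]), 'finger_force': 0.0, 'width': 93.7427310434377}
top [406.3  22.7 990.5] [-2.1  2.1 -0.2]
slide 0.92 [186. 284.] [601.5  83.6  77.4]
left_pad 0.72 [202. 243.] [565.3 181.6  55.5]
right_pad 0.47 [202. 324.] [569.8 -10.2  56.1]
red_deck 0.77 [169. 301.] [641.7  44.6  83.6]
blue_deck 0.56 [168. 269.] [641.3 119.3  84. ]
glass 0.85 [271. 295.] [406.4  57.3   5.8]
dispenser 0.58 [189. 285.] [598.2  81.8  59.3]
dice_cup 0.69 [162. 212.] [676.  273.6   4.7]
dice_cup 0.26 [189. 282.] [600.3  91.6  49.5]
chalk 0.53 [246. 209.] [464.5 264.3  22.2]
chips 0.62 [257. 342.] [441.1 -55.7  33.1]
green_deck 0.85 [212. 367.] [ 550.9 -117.3   20.9]
dart 0.83 [149. 369.] [ 716.  -126.5    5. ]
dart 0.53 [170. 306.] [640.2  33.   82.4]
scene [887.  612.2 540.5] [-0.7 -2.5  1.3]
slide 0.82 [209. 320.] [615.9  95.7  72.1]
left_pad 0.77 [231. 365.] [562.2 180.   55.5]
right_pad 0.51 [184. 314.] [572.  -14.6  54.7]
red_deck 0.73 [231. 318.] [657.1 162.7  85.2]
red_deck 0.63 [205. 295.] [666.4  86.3  96.9]
blue_deck 0.71 [227. 312.] [667.2 162.6  98.2]
glass 0.82 [196. 389.] [432.3  89.3  31.9]
dispenser 0.85 [230. 318.] [657.4 163.7  86.9]
dispenser 0.63 [213. 319.] [624.7 109.4  76.2]
dice_cup 0.68 [304. 338.] [696.4 299.5  53.6]
chalk 0.47 [262. 428.] [477.4 275.6  10.6]
chips 0.79 [177. 349.] [454.  -47.4  13.1]
green_deck 0.96 [178. 302.] [561.6 -98.1  17.8]
dart 0.46 [194. 244.] [749.   42.  127.8]
```

Run:
```python
import cv2
a=cv2.imread("pics/top1.png")[110:310,170:420]
cv2.imwrite("pics/topc.png",cv2.resize(a,None,fx=3,fy=3)[:600,:750])
```

```text
(no output)
```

View pics/topc.png

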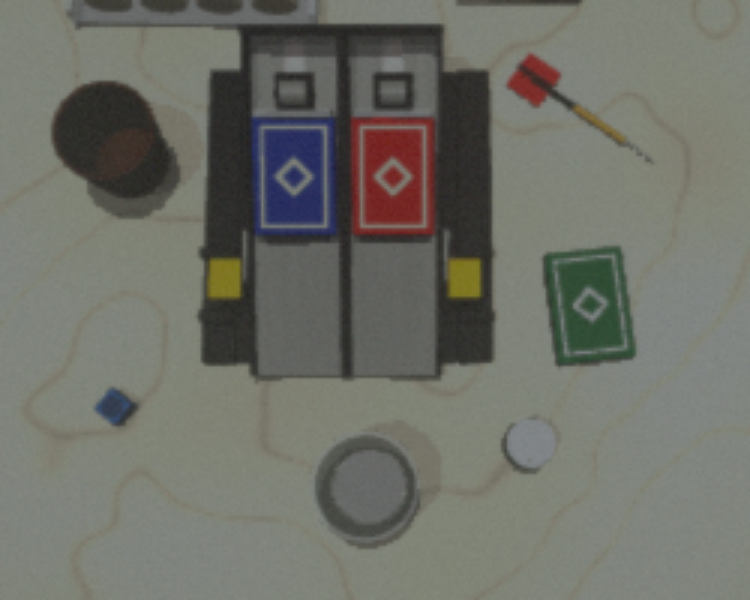

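View pics/scene1.png

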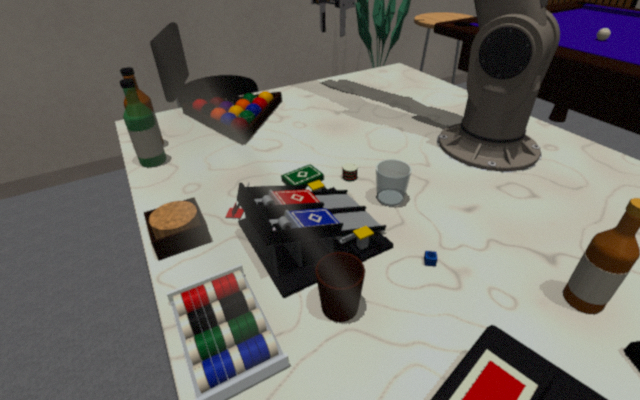

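The top view shows the red deck in the dispenser's right lane (crop pixel 393,177), with its yellow key at crop (464,278). The blue deck is in the left lane. The scene view agrees. Next I'll measure the pads more precisely.

Run:
```python
from h import *
np.set_printoptions(precision=1,suppress=True)
for n in("top","scene"):
    c=cam(n); P=cloud(c); h=cv2.cvtColor(c["frame"],cv2.COLOR_BGR2HSV)
    m=((h[...,0]>20)&(h[...,0]<35)&(h[...,1]>150)&(h[...,2]>70)&(abs(P[...,2]-56)<8)).astype(np.uint8)
    k,l,s,ce=cv2.connectedComponentsWithStats(m)
    C=[]
    for i in range(1,k):
        if s[i,4]<25: continue
        q=P[l==i]; C.append(q.mean(0)); print(n,s[i],"mean",q.mean(0),"ext",q.min(0),q.max(0))
    if n=="top":
      for lo,hi,nm in((170,180,"red"),(0,5,"red2"),(105,130,"blue")):
        mm=(h[...,0]>=lo)&(h[...,0]<=hi)&(h[...,1]>120)&(P[...,2]>60)&(abs(P[...,0]-640)<80)&(abs(P[...,1]-85)<90)
        q=P[mm]; 
        if len(q)>20: print(nm,len(q),np.percentile(q,1,0),np.percentile(q,99,0),cv2.minAreaRect(q[:,:2].astype(np.float32)))
      for y in (45,):
        for x in range(490,600,15):
          mm=(abs(P[...,0]-x)<6)&(abs(P[...,1]-y)<15); print(x,np.nanmedian(P[mm][:,2]))
```

```text
top [540 190  14  16 118] mean [ 585.5 -545.5   54.3] ext [ 568.9 -562.9   48.8] [ 605.7 -529.9   59.7]
top [239 196  11  13 132] mean [566.1 177.9  56.2] ext [551.5 166.3  51.2] [581.3 190.6  59.7]
top [319 196  11  13 130] mean [568.5 -11.4  55.9] ext [553.8 -22.1  50.9] [583.8   1.6  60. ]
top [575 247  16  13 109] mean [ 453.2 -615.9   54.9] ext [ 441.4 -636.4   49.5] [ 469.3 -599.    59.9]
red 67 [601.2  14.4  68.9] [684.4  77.7  96.5] ((643.4269409179688, 46.103763580322266), (84.2882308959961, 63.2275276184082), 0.5073580145835876)
red2 730 [601.1  14.2  67.5] [685.4  77.7  96.7] ((643.8257446289062, 46.224456787109375), (86.10380554199219, 63.38228225708008), 0.8224278092384338)
blue 589 [600.1  91.4  68.8] [682.9 154.2  97.3] ((642.366455078125, 123.02025604248047), (85.37811279296875, 63.188995361328125), 1.1050385236740112)
490 0.7350145860470434
505 18.028022132989747
520 22.550325353444123
535 27.960734878017092
550 32.48879390935821
565 37.19404588078703
580 42.3131934342656
595 47.88532834378998
scene [231 106   8   5  27] mean [ 591.  -538.1   51.9] ext [ 580.9 -552.4   48. ] [ 601.9 -528.3   56.4]
scene [308 181  16  10  93] mean [570.5  -7.   54.2] ext [554.7 -21.5  49. ] [584.7   4.5  56.4]
scene [353 226  21  14 167] mean [567.9 180.4  54.1] ext [551.3 160.1  48.7] [582.7 193.1  56.5]
```

drive_tool(
  deltas=[0.5,0,0,0,0,0,0],
)

```text
clock: 1.5
tool_pos: [147.8, -658.6, 205.5]
orientation: [3.122, 0.346, 0.0]
ft_force: [-0.3, 0.4, -0.6]
width: 89.1
finger_force: 0.0
```

drive_tool(
  deltas=[0.5,0,0,0,0,0,0.104,0.5,0,0,0,0,0,0.104,0.5,0.018,-0.028,0,0,0,0,0.5,0.018,-0.028,0,0,0,0,0.5,0.018,-0.028,0,0,0,0,0.5,0.018,-0.028,0,0,0,0,0.5,0.018,-0.028,0,0,0,0,0.5,0.018,-0.028,0,0,0,0,0.5,0.018,-0.028,0,0,0,0,0.5,0.018,-0.028,0,0,0,0,0.5,0.018,-0.028,0,0,0,0,0.5,0.018,-0.028,0,0,0,0],
)

```text
clock: 2.7
tool_pos: [324.8, -375.2, 205.7]
orientation: [3.141, 0.02, 0.001]
ft_force: [0.4, -0.2, -0.2]
width: 47.2
finger_force: 0.0
```

drive_tool(
  deltas=[0.5,0.02,-0.032,0,0,0,0,0.5,0.02,-0.032,0,0,0,0,0.5,0.02,-0.032,0,0,0,0,0.5,0.02,-0.032,0,0,0,0,0.5,0.02,-0.032,0,0,0,0,0.5,0.02,-0.032,0,0,0,0,0.5,0.02,-0.032,0,0,0,0,0.5,0.02,-0.032,0,0,0,0,0.5,0.02,-0.032,0,0,0,0,0.5,0.02,-0.032,0,0,0,0,0.5,0.02,-0.032,0,0,0,0,0.5,0,0,0,0,0,0],
)

```text
clock: 3.9
tool_pos: [541.5, -16.6, 205.6]
orientation: [-3.139, -0.029, -0.002]
ft_force: [-0.2, -0.6, -0.8]
width: 46.9
finger_force: 0.0
```

drive_tool(
  deltas=[0.5,0.014,-0.018,0.02,0,0,0,0.5,0.014,-0.0175,0.03,0,0,0,0.5,0,0,0.03,0,0,0,0.5,0,0,0.03,0,0,0,0.5,0,0,0.01,0,0,0,0.5,0,0,0,0,0,0,0.5,0,0,0,0,0,0],
)

```text
clock: 4.6
tool_pos: [567.9, 14.2, 86.7]
orientation: [-3.141, -0.019, -0.002]
ft_force: [0.0, -0.5, -0.1]
width: 46.8
finger_force: 0.0
```

Run:
```python
from h import *
np.set_printoptions(precision=4,suppress=True)
for n in ("wrist","scene"):
    c=cam(n); f=c["frame"]
    cv2.imwrite(f"pics/{n}2.png",f if n=="wrist" else cv2.resize(f[130:270,220:420],None,fx=4,fy=4))
    if n=="wrist":
        P=cloud(c); h=cv2.cvtColor(f,cv2.COLOR_BGR2HSV)
        m=((h[...,0]>20)&(h[...,0]<35)&(h[...,1]>150)&(h[...,2]>70)&(abs(P[...,2]-56)<8)).astype(np.uint8)
        k,l,s,ce=cv2.connectedComponentsWithStats(m)
        for i in range(1,k):
            if s[i,4]>150: q=P[l==i]; print(s[i],q.mean(0),np.percentile(q,1,0),np.percentile(q,99,0))
        mm=((h[...,0]<6)|(h[...,0]>172))&(h[...,1]>120)&(P[...,2]>50)&(P[...,0]>590)
        q=P[mm]; print(len(q)); 
        if len(q):print(np.percentile(q,1,0),np.percentile(q,99,0))
o=bot.get_obs();print(o["clock"],o["tool_pos"],R.from_rotvec(o["orientation"]).as_matrix(),o["joint_positions"])
```

```text
[  41  203   50   48 1991] [567.0543 175.9021  54.8231] [551.1083 164.425   51.0967] [582.0585 189.5727  56.5449]
[ 333  203   41   48 1589] [571.395   -9.4145  55.1301] [553.3896 -23.3205  52.7279] [584.9075   1.7252  56.786 ]
17724
[601.7506  14.8353  67.7547] [686.8321  80.5293  96.1576]
4.7 [568.1798  14.2064  87.0915] [[ 0.9999  0.0124  0.0022]
 [ 0.0124 -0.9999  0.    ]
 [ 0.0022  0.     -1.    ]] [ 0.1532  0.4125 -0.3604  1.936   0.1944  0.8242 -1.8702]
```

View pics/wrist2.png

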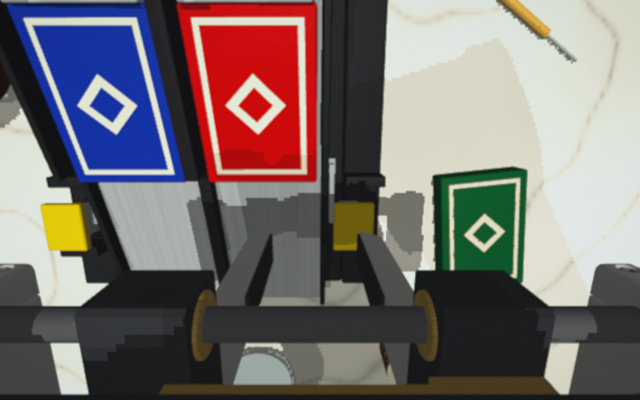

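View pics/scene2.png

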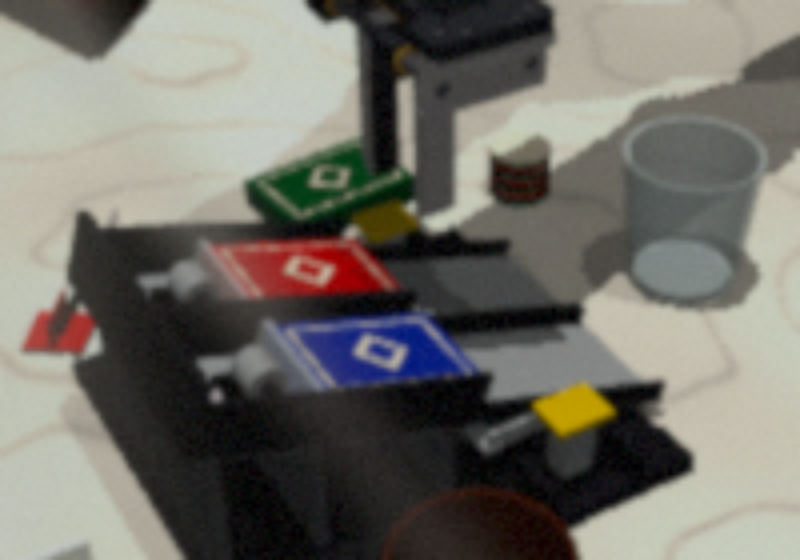

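The wrist and scene views show both fingers astride the right lane's low outer wall. The key finger is over the right pad (wrist pixel ~350,225), about 4 mm too far right. I'll correct that and come down to just above the pad.

drive_tool(
  deltas=[0.5,0.001,-0.004,0.009,0,0,0,0.5,0,0,0.01,0,0,0,0.5,0,0,0.008,0,0,0,0.5,0,0,0,0,0,0,0.5,0,0,0,0,0,0],
)

```text
clock: 5.2
tool_pos: [568.0, 18.4, 58.2]
orientation: [-3.141, -0.02, 0.001]
ft_force: [0.1, 0.8, 1.1]
width: 46.9
finger_force: 0.0
```

Run:
```python
from h import *
f=cam("scene")["frame"]
cv2.imwrite("pics/s3.png",cv2.resize(f[130:270,220:420],None,fx=4,fy=4))
o=bot.get_obs();print(o["clock"],o["tool_pos"],o["ft_force"])
```

```text
5.25 [568.21390127  18.36539727  58.46729044] [-0.16894941 -0.40198999 -0.06979714]
```

View pics/s3.png

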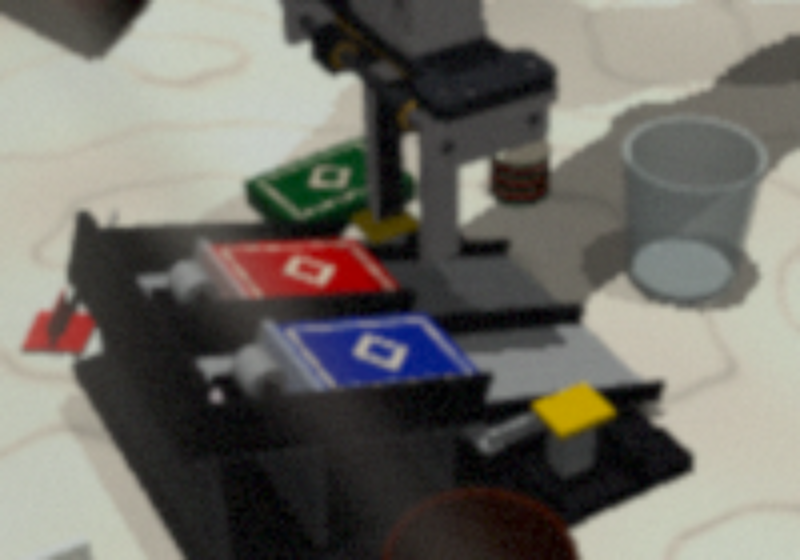

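The key finger is just above the pad (385,220) and the catch finger is in the red lane (440,255). Now I'll press.

drive_tool(
  deltas=[0.5,0,0,0.004,0,0,0,0.5,0,0,0.004,0,0,0,0.5,0,0,0.004,0,0,0,0.5,0,0,0.002,0,0,0,0.5,0,0,0,0,0,0],
)

```text
clock: 5.75
tool_pos: [568.4, 18.3, 44.4]
orientation: [-3.142, -0.02, -0.0]
ft_force: [0.8, -0.4, 2.8]
width: 47.2
finger_force: 3.4
```

drive_tool(
  deltas=[0.5,0,0,0.001,0,0,0,0.5,0,0,0,0,0,0,0.5,0,0,0,0,0,0,0.5,0,0,0,0,0,0,0.5,0,0,0,0,0,0],
)

```text
clock: 6.25
tool_pos: [568.4, 18.3, 43.7]
orientation: [-3.142, -0.02, -0.001]
ft_force: [0.9, 0.8, 6.0]
width: 47.1
finger_force: 3.8
```

Run:
```python
from h import *
np.set_printoptions(precision=1,suppress=True)
f=cam("scene")["frame"]
cv2.imwrite("pics/s4.png",cv2.resize(f[130:270,220:420],None,fx=4,fy=4))
c=cam("wrist");cv2.imwrite("pics/w4.png",c["frame"])
P=cloud(c); h=cv2.cvtColor(c["frame"],cv2.COLOR_BGR2HSV)
q=P[((h[...,0]<6)|(h[...,0]>172))&(h[...,1]>120)&(P[...,2]>45)&(P[...,0]>540)]; print(np.percentile(q,1,0),np.percentile(q,99,0))
for _ in range(3):
    o=bot.get_obs();print(o["clock"],o["tool_pos"],o["ft_force"],o["finger_force"],o["width"]); cam("top")
```

```text
[578.2  14.7  60.1] [662.8  80.3  88.5]
6.35 [568.4  18.3  43.7] [-0.1  0.4  4.8] 3.8358829671051353 47.01530430746394
6.4 [568.5  18.3  43.7] [1.5 0.8 5.8] 3.8359435682650656 46.74670379701539
6.45 [568.4  18.3  43.7] [0.1 0.5 6. ] 3.8358074426651 47.08520343329826
```

View pics/s4.png

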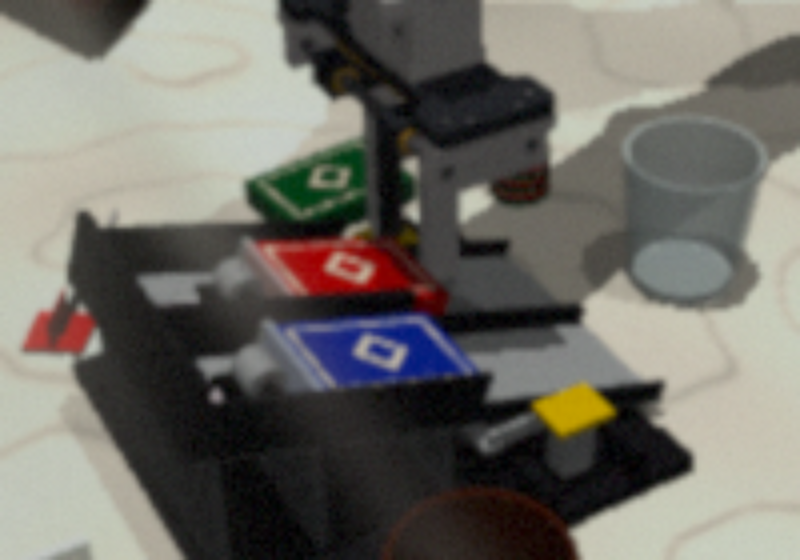

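View pics/w4.png

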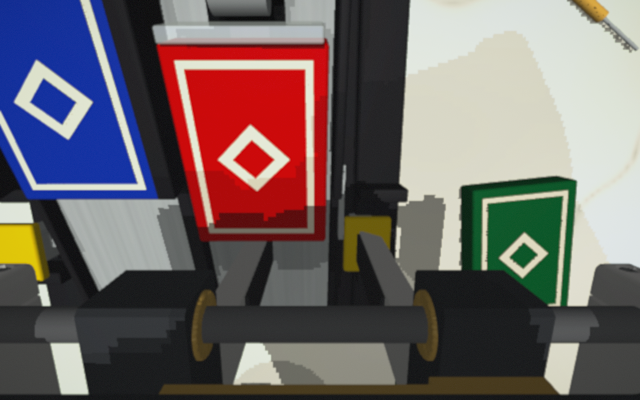

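The red deck has slid about 24 mm out and lies against the catch finger (wrist pixel ~255,240). The key is fully down at about 5.5 N, and the blue deck has not moved. Everything is still, so I'm handing in.

```bash
python3 -c "
from rig import bot
print(bot.sign_off())"
```

```text
the job is handed in; nothing more can be done
None
```

The red deck is served and the job handed in: one finger holds the right lane's key fully down, the deck lies still on the slide against the other finger, and the blue deck has not moved; the sign-off returned no verdict.

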